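Move a freshly painted tile to the drying stand on the kiln spatula

TASK

The paint on the tile is still wet, so keep the gripper off it: slide the kiln spatula's blade under the tile, lift it off the low wooden painting rest and set it down level on the rails of the taller metal drying stand, centred and square to its two rails. Then draw the spatula out and put it back flat on the open bench, standing on its blade and heel, well clear of the stand and the rest. Do not tip the tile or disturb the pots, carton and brush jar.

Things in the scene. Friction and masses are not known exactly. Their poses are not given: they have to be found in the camera images.
- tile: Loose white ceramic tile, 100 mm (its x) by 120 mm (its y), 6 mm thick, about 0.15 kg, with a green and yellow painted motif on top. Origin: centre of its underside. It starts on the painting rest, long side nearly along the rails.
- painting_rest: Fixed low wooden rest under the tile: base plate 110 x 110 x 5 mm and two upright rails along its y axis, tops 30 mm above the bench, 110 mm long, 12 mm wide, inner faces 66 mm apart. The channel between them is open at both y ends, 25 mm high from plate to tile. Origin: centre of its underside. Yaw within 0.2 rad of world y. Rest and stand may swap places, nearer and farther.
- drying_stand: Fixed aluminium drying stand, the taller of the two: same plan as the rest (base plate 110 x 110 x 5 mm; two rails along its y axis, 110 mm long, 12 mm wide, inner faces 66 mm apart, channel open at both y ends), but rail tops 65 mm above the bench. Origin: centre of its underside. Yaw within 0.2 rad of world y.
- spatula: Loose cranked kiln spatula, about 0.2 kg, 320 mm long, along its +y; z up. Origin: under the grip, level with the blade's underside. Steel blade y = 100 to 250 mm, 50 mm wide, 3 mm thick; 8 mm round neck rises from y = 108 to the handle at 58. Heel at y = -60 (foot 40 mm wide): stands level on blade and heel. Starts on the bench at the robot's right, +y within 0.35 rad of world y.
- spatula_grip (a point): The place to grip the spatula: centre of its dark wooden handle, 50 mm above the blade's underside. The handle is a level bar 18 mm wide (x), 22 mm high (39 to 61 mm above the blade's underside), 130 mm long, from 70 mm behind this point to 60 mm ahead. Same axes as the spatula.
- spatula_blade (a point): Middle of the blade's upper face: 175 mm ahead (+y) of the grip point and 47 mm below it. Same axes as the spatula.
- paint_pot: Bystander, loose: open paint pot: white round tub 80 mm across, 32 mm high, green paint on top. Origin: centre of its underside. Leave it alone.
- wide_pot: Bystander, loose: closed white round tub 96 mm across, 36 mm high. Origin: centre of its underside. Leave it alone.
- carton: Bystander, loose: small cardboard carton 70 x 110 x 30 mm. Origin: centre of its underside. Leave it alone.
- brush_jar: Bystander, loose: blue ceramic jar 72 mm across, 85 mm high, brushes sticking out to about 205 mm. Origin: centre of its underside. Leave it alone.
Things that resemble listed ones, but are neither listed nor needed, are in the scene too. What is shaped like the drying_stand but blue is not meant. There is more than one size of the tile; the job needs the larger.

How it is judged:
On the way, in this order (a step that is already met when the one before it is completed fails the run):
1. the tile is carried by the spatula, at least 10 mm clear of the painting rest (contact force between tile and spatula above 0.3 N and contact force between tile and painting_rest below 0.05 N and height (world z) of tile above 0.04 m), for 0.2 s.
2. the tile lies centred and square on the drying stand's rails and the spatula is drawn out from under it (x of tile in the frame of drying_stand between -0.012 and 0.012 m and y of tile in the frame of drying_stand between -0.02 and 0.02 m and z of tile in the frame of drying_stand between 0.061 and 0.069 m and angle between the y axis of tile and the y axis of drying_stand, either way round below 0.15 rad and angle between tile's own z axis and vertical below 0.06 rad and contact force between tile and drying_stand above 0.3 N and contact force between tile and spatula below 0.05 N and horizontal distance between spatula_blade and tile above 0.1 m), for 0.2 s.
At the end, for the whole second after the job is handed in: Tile level and still on the stand's rails, off the spatula: centre within 12 mm across and 20 mm along the rails, square within 0.15 rad. Spatula level and still on the bench on blade and heel (grip 44 to 56 mm high), blade centre over 130 mm from the centres of stand and rest (x of tile in the frame of drying_stand between -0.012 and 0.012 m and y of tile in the frame of drying_stand between -0.02 and 0.02 m and z of tile in the frame of drying_stand between 0.061 and 0.069 m and angle between the y axis of tile and the y axis of drying_stand, either way round below 0.15 rad and angle between tile's own z axis and vertical below 0.06 rad and contact force between tile and drying_stand above 0.3 N and contact force between tile and spatula below 0.05 N and linear speed of each of tile, spatula below 0.02 m/s and angle between spatula_grip's own z axis and vertical below 0.1 rad and height (world z) of spatula_grip between 0.044 and 0.056 m and horizontal distance between spatula_blade and drying_stand above 0.13 m and horizontal distance between spatula_blade and painting_rest above 0.13 m); the robot touches nothing.
It fails at once if the gripper or arm touches the tile (contact force between tile and the fingers above 0.3 N or contact force between tile and the arm above 0.3 N).
It fails at once if the tile is tipped by more than 0.3 rad (angle between tile's own z axis and vertical above 0.3 rad).
It fails at once if the tile falls off its support towards the bench (height (world z) of tile below 0.022 m).
It fails at once if a bystander is moved by more than 20 mm or knocked over (distance of any of paint_pot, wide_pot, carton, brush_jar from where it was at the start of the episode above 0.02 m or angle between any of paint_pot, wide_pot, carton, brush_jar's own z axis and vertical above 0.3 rad).
It also fails if it takes over 58 s, if anything falls off the work surface, if the arm or the gripper's body presses on something with over 40 N, if the wrist force passes 120 N, or if a joint passes its speed limit or range.

ROBOT

A 6-joint arm with a two-finger parallel gripper is mounted at the origin on the work surface. World frame = base frame: x ahead of the robot, y to its left, z up, the work surface at z = 0. Lengths are in m, angles in rad, forces in N, time in s.
With the tool pointing down it reaches from about 0.425 to 0.95 m from the base axis. Payload 3.5 kg.
Tool frame: the origin (TCP) lies at the very end of the fingers, on their centre line; the grasp point (between the pads) lies 19 mm behind it (ctrl.grip_point_offset is the distance from the TCP to the grasp point, in m); z points along the fingers, y is the line along which they close (so a half turn about z gives the same grasp; the last joint's range is limited). The gripper opens to 85 mm and grips with 20 to 120 N. Pads are 22 mm wide; open, the fingers measure 114 mm over their backs; the gripper's body (76 mm by 85 mm) begins 54 mm behind the grasp point. The pads swing forward as they close: fully open they stand 13 mm farther back than shut.
Start: joints at [0.987, 0.286, 1.577, -0, 1.279, -0.15], TCP at [0.284, 0.612, 0.231] pointing down, gripper open.
Joint ranges: [-2.77, 2.77], [-0.9, 2.22], [0.21, 2.48], [-1.53, 4.67], [0.24, 2.81], [-2.84, 2.84]. Speed limits (rad/s): [2.79, 2.79, 3.14, 3.14, 3.14, 3.14].

INTERFACE

Orientations are given as a unit quaternion [x, y, z, w].
In Python, from plant import telemetry, vision, ctrl gives the robot as it stands.
- The arm moves only by the tool arm_command, never from a script. Its argument "series" is one flat list of numbers, 7 for each row, row after row: the shift along the tool's x, y, z in cm, then the turn, a rotation vector about the tool's x, y, z in degrees, then the closure, from 0 (fully open) to 1 (shut). A call has 1 to 10 rows; each row is the pose to reach, as a shift and turn from the pose commanded when the call began, along the tool's axes at that moment; what a row does not reach only later rows make up. A row lasts 1/12 s, in which the tool goes at most 41.7 mm and 7.16 degrees, less where a joint would pass 70% of its speed; a pose out of reach is approached as far as the arm can. A call with a gripper value outside its range is refused whole. The fingers move at their own pace and stop on an object; "force" is the grip in N (left out, the last holds). Time passes only in rows, so rows that repeat a pose let the fingers close. It gives the time, the measured TCP pose, the force, the opening and the grip force at its end, in the units of the state.
- telemetry.get_state(): the state, without advancing time (a new reading comes with each control period).
- vision.read_camera(name): name is "scene" or "top" or "wrist"; returns a dict with "color" (400x640x3 uint8, blue, green, red), "K" (3x3 intrinsics, pixels), "rvec" (rotation vector, rad) and "tvec" (3), from world to camera coordinates, as OpenCV has them; the wrist camera has in their place "T_tool_cam" (4x4, takes a point from camera to tool coordinates, whose origin is the TCP and whose axes are the flange's). Camera axes: x right, y down, z forward; pixel columns grow to the right and rows downward; lengths in m; the calibration is good to about 2 mm. A picture is of the moment at which its call begins: read the wrist's pose just before it. There is no depth.
- ctrl.sign_off(): hands the job in; it is judged then, once.
The state is a dict: "time": time; "qpos": joint angles; "dq": joint speeds; "joint_efforts": joint torques, N m; "eef_pos": TCP position; "tcp_rot": TCP orientation; "contact_force": force on the tool from outside, world axes, zero at the start; "wrist_torque": the same for the moment, N m; "opening": opening from 0.0 (shut) to 1.0 (fully open); "finger_force": force on a finger pad.
Only numpy, scipy, OpenCV 4.12 (cv2) and the standard library are available. Lean on these libraries where they do the work, as an engineer would, in place of code of your own. Each camera call takes 0.05 s, during which the arm holds its last target. There are 200 camera calls.

## Working session

There is one attempt and no reset: what is moved stays moved. The work goes in short steps, Python scripts to look and compute and a tool call to move; the robot and the scene stay as the last step left them, time stands still between calls to the robot, and variables do not carry over. Pictures are saved under pics/ and viewed, at most 13 in all, crops included, and the job is handed in when it is done.

Besides the shell and the picture viewer there is one more tool, called after "Call:" by a JSON object that holds its "op" and its "data". arm_command: Moves the arm, as the interface text tells. Its arguments: {"type":"object","properties":{"series":{"type":"array","items":{"type":"number"}},"force":{"type":"number"}},"required":["series"]}

```bash
mkdir -p pics
cat > h.py <<'E'
from plant import telemetry, vision, ctrl
import numpy as np, cv2
from scipy.spatial.transform import Rotation as R
def cam(n):
    c=vision.read_camera(n); return c
def ray(c,uv,z,M=None):
    K=c["K"]
    if M is None:
        Rm=cv2.Rodrigues(np.array(c["rvec"],float))[0]; t=np.array(c["tvec"],float).ravel()
        o=-Rm.T@t; Rc=Rm.T
    else: o=M[:3,3]; Rc=M[:3,:3]
    d=Rc@np.linalg.inv(K)@np.array([uv[0],uv[1],1.])
    return o+d*(z-o[2])/d[2]
def proj(c,P):
    return cv2.projectPoints(np.array(P,float).reshape(-1,3),np.array(c["rvec"],float),np.array(c["tvec"],float),np.array(c["K"],float),None)[0].reshape(-1,2)
E
python3 - <<'E'
from h import *
import pickle
for n in("top","scene"):
    c=cam(n); cv2.imwrite(f"pics/{n}0.png",c["color"]); pickle.dump(c,open(n+"0.pkl","wb"))
    Rm=cv2.Rodrigues(np.array(c["rvec"],float))[0];print(n,-Rm.T@np.array(c["tvec"]).ravel(),Rm.tolist(),c["K"])
print(telemetry.get_state())
E
```

```text
top [0.38238391 0.0259357  1.35609226] [[-0.0028181254505948994, -0.9999265937151427, 0.011784114314499682], [-0.9927908869736126, 0.0013855695145835734, -0.11985130345252071], [0.1198261779040484, -0.012036917311037114, -0.9927219145916718]] [[481.36941589   0.         324.10433244]
 [  0.         481.36941589 201.82934672]
 [  0.           0.           1.        ]]
scene [ 1.3705095  -0.00139785  1.06572492] [[0.033026896595864996, 0.9993678431345058, -0.013158199342305277], [0.7715077675664436, -0.03386155602261909, -0.6353181562086585], [-0.6353620925786243, 0.01083093405080282, -0.7721383957437286]] [[469.48384335   0.         318.18878085]
 [  0.         469.48384335 202.26514968]
 [  0.           0.           1.        ]]
{'time': 0.1, 'qpos': array([ 9.87032455e-01,  2.87105620e-01,  1.57804333e+00,  1.08387234e-05,
        1.27856696e+00, -1.49963181e-01]), 'dq': array([ 0.00114945, -0.00350148, -0.00342215,  0.00050123,  0.00034309,
       -0.00059426]), 'joint_efforts': array([ 5.69580770e-04, -4.07294941e+01, -2.93701226e+01, -1.21079497e-04,
        3.41820909e-03, -1.20212610e-05]), 'eef_pos': array([0.28333687, 0.61200386, 0.23005955]), 'tcp_rot': array([ 2.15205043e-01,  9.76568309e-01, -9.89123254e-04, -3.85637500e-04]), 'contact_force': array([ 0.38712055,  0.07339159, -0.1750252 ]), 'wrist_torque': array([0.01784927, 0.04341461, 0.00904446]), 'finger_force': 0.0, 'opening': 0.9996668137388072}
```

View pics/top0.png

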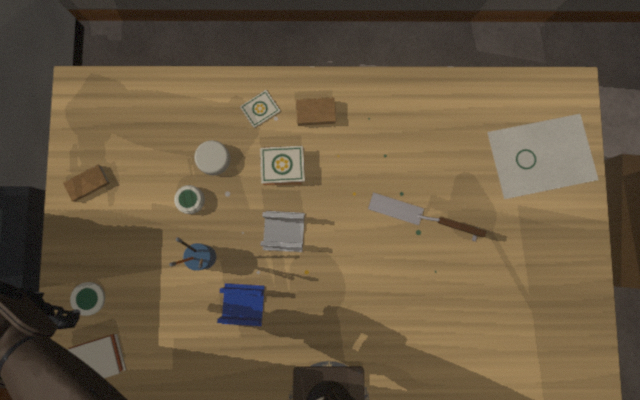

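View pics/scene0.png

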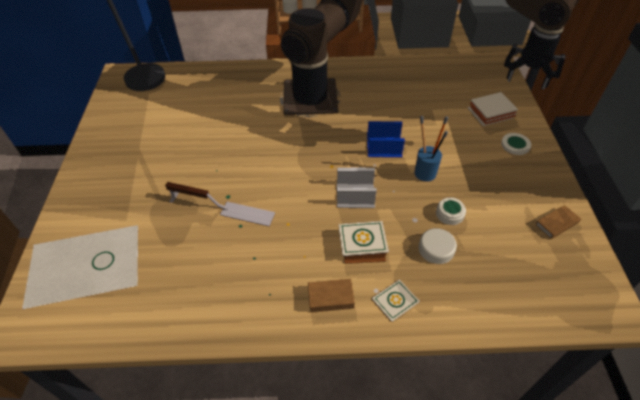

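The top view shows the tile on its rest at about (282,164) and the aluminium stand at (284,231). The blue decoy is at (243,305). The spatula's blade tip is at (370,203) and its handle end at (485,234). I'll enlarge these areas.

Run:
```python
import cv2,numpy as np
a=cv2.imread("pics/top0.png"); b=cv2.convertScaleAbs(a,alpha=1.8)
x=cv2.resize(b[140:260,250:320],None,fx=5,fy=5,interpolation=cv2.INTER_CUBIC)   # 350x600
y=cv2.resize(b[185:245,360:500],None,fx=3.2,fy=3.2,interpolation=cv2.INTER_CUBIC) #448x192
sc=cv2.convertScaleAbs(cv2.imread("pics/scene0.png"),alpha=1.6)
z=cv2.resize(sc[160:270,325:400],None,fx=3.6,fy=3.6,interpolation=cv2.INTER_CUBIC)#270x396
im=np.zeros((600,800,3),np.uint8); im[:,:350]=x; im[:192,352:800]=y; im[200:596,352:622]=z
for k in range(0,350,50): cv2.line(im,(k,0),(k,6),(0,0,255)); 
cv2.imwrite("pics/crop1.png",im)
```

```text
(no output)
```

View pics/crop1.png

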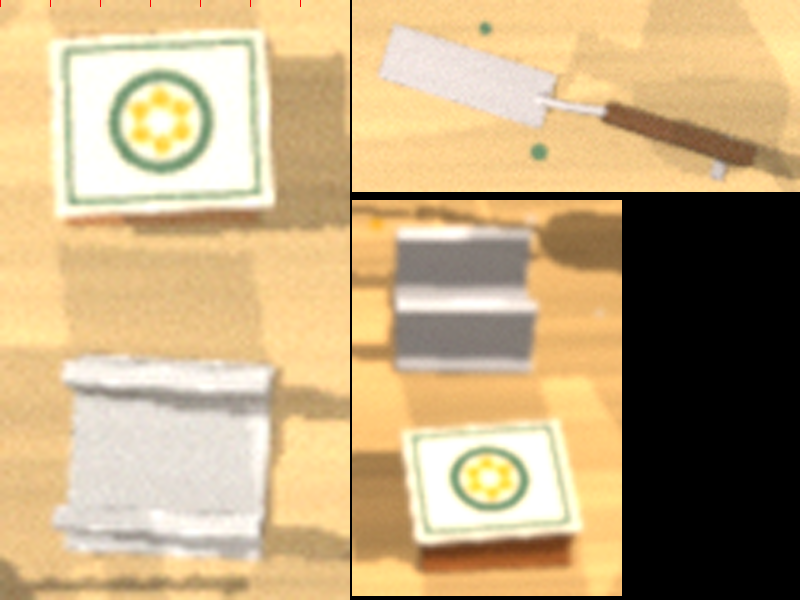

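The crop shows the tile's top corners at (50,40), (265,30), (273,208) and (57,218). The stand's rail tops run from (65,362) to (272,367) on the far side and near (57,510) to (262,520) on the near side. The blade and handle are both clear.

Run:
```python
from h import *
import pickle
c=pickle.load(open("top0.pkl","rb"));s=pickle.load(open("scene0.pkl","rb"))
A=lambda p:((p[0]+.5)/5-.5+250,(p[1]+.5)/5-.5+140)
B=lambda p:((p[0]-352+.5)/3.2-.5+360,(p[1]+.5)/3.2-.5+185)
C=lambda p:((p[0]-352+.5)/3.6-.5+325,(p[1]-200+.5)/3.6-.5+160)
f=lambda c,F,ps,z:np.array([ray(c,F(p),z)[:2] for p in ps])
def box(n,t):
    print(n,t.round(4).tolist(),"c",t.mean(0).round(4),"yaw",np.arctan2(*(-(t[0]+t[3]-t[1]-t[2])[[0]],(t[0]+t[3]-t[1]-t[2])[1])) )
box("tile top",f(c,A,[(50,40),(265,30),(273,208),(57,218)],.036))
box("tile scn",f(s,C,[(580,528),(416,544),(403,432),(557,422)],.036)[[0,1,2,3]])
box("stand top",f(c,A,[(65,362),(272,367),(262,533),(55,525)],.065))
box("stand scn",f(s,C,[(536,307),(396,307),(396,232),(530,232)],.065))
b=f(c,B,[(380,77),(397,26),(556,75),(540,127)],.003);print("blade",b.round(4).tolist(),b.mean(0))
h=f(c,B,[(606,112),(752,155)],.055);print("handle",h.round(4).tolist())
box("blade yaw",b[[1,2,3,0]])
d=(b[0]+b[1]-b[2]-b[3]);d/=np.linalg.norm(d);print("grip from blade",b.mean(0)-.175*d, "yaw",np.arctan2(-d[0],d[1]),"hc",h.mean(0)+.005*d)
for n,uv in dict(paint=(188,199),wide=(211,157),jar=(198,262),smalltile=(261,108),brown=(316,111)).items(): print(n,ray(c,uv,.03)[:2])
```

```text
tile top [[0.6947, 0.1899], [0.7004, 0.0697], [0.5995, 0.065], [0.594, 0.1847]] c [0.6471 0.1273] yaw [0.04676098]
tile scn [[0.6951, 0.1898], [0.7039, 0.07], [0.6029, 0.0668], [0.5984, 0.1845]] c [0.6501 0.1278] yaw [0.05573632]
stand top [[0.5109, 0.1759], [0.508, 0.0645], [0.419, 0.0697], [0.4235, 0.1801]] c [0.4653 0.1225] yaw [-0.03342825]
stand scn [[0.5071, 0.1763], [0.5022, 0.0669], [0.4214, 0.0716], [0.4264, 0.1804]] c [0.4643 0.1238] yaw [-0.04501321]
blade [[0.5259, -0.1158], [0.5714, -0.1315], [0.5274, -0.2719], [0.4813, -0.2564]] [ 0.52651875 -0.19390614]
handle [[0.4902, -0.3021], [0.4534, -0.4251]]
blade yaw [[0.5714, -0.1315], [0.5274, -0.2719], [0.4813, -0.2564], [0.5259, -0.1158]] c [ 0.5265 -0.1939] yaw [-0.30523548]
grip from blade [ 0.47392814 -0.36081698] yaw -0.3052354768597443 hc [ 0.47330244 -0.35883231]
paint [0.55086284 0.38655712]
wide [0.66926528 0.32606648]
jar [0.37774839 0.35403389]
smalltile [0.81086161 0.18816465]
brown [0.80223027 0.03213548]
```

```bash
cat > g.py <<'E'
# usage: g.py x y z yawdeg  -> shift (cm) / turn (deg) for tool-down target, tracks commanded pose
import sys,json,os,numpy as np
p=json.load(open("cmd.json")) if os.path.exists("cmd.json") else [.284,.612,.231,65.15]
t=np.array(list(map(float,sys.argv[1:5]))); a=np.radians(p[3])
T=np.array([[-np.sin(a),np.cos(a),0],[np.cos(a),np.sin(a),0],[0,0,-1]])
s=np.round(T@(t[:3]-p[:3])*100,2); r=round(-(t[3]-p[3]),1)
q=T.T@s/100+p[:3]; json.dump([*q,p[3]-r],open("cmd.json","w"))
print("shift",s.tolist(),"rotz",r,"rows>=",np.ceil(max(np.linalg.norm(s)/4.17,abs(r)/7.16)))
E
python3 g.py .60 .05 .36 0
python3 -c "
from h import *
print(cam('wrist')['T_tool_cam'].round(4).tolist())"
```

```text
shift [-52.29, -37.72, -12.9] rotz 65.2 rows>= 16.0
[[0.0017, -0.948, -0.3182, 0.0821], [1.0, 0.0015, 0.001, -0.0006], [-0.0005, -0.3182, 0.948, -0.143], [0.0, 0.0, 0.0, 1.0]]
```

```bash
rm cmd.json; python3 g.py .45 .43 .34 32; python3 g.py .555 .19 .36 0
```

```text
shift [-22.71, -9.54, -10.9] rotz 33.2 rows>= 7.0
shift [-25.92, -3.79, -2.0] rotz 32.0 rows>= 7.0
```

Call:
{"op": "arm_command", "data": {"series": [-22.71, -9.54, -10.9, 0, 0, 33.2, 0, -22.71, -9.54, -10.9, 0, 0, 33.2, 0, -22.71, -9.54, -10.9, 0, 0, 33.2, 0, -22.71, -9.54, -10.9, 0, 0, 33.2, 0, -22.71, -9.54, -10.9, 0, 0, 33.2, 0, -22.71, -9.54, -10.9, 0, 0, 33.2, 0, -22.71, -9.54, -10.9, 0, 0, 33.2, 0, -22.71, -9.54, -10.9, 0, 0, 33.2, 0, -22.71, -9.54, -10.9, 0, 0, 33.2, 0, -22.71, -9.54, -10.9, 0, 0, 33.2, 0]}}

```text
time: 0.98
eef_pos: [0.4489, 0.4307, 0.3392]
tcp_rot: [0.485, 0.874, -0.001, -0.001]
contact_force: [0.1, 0.5, 0.2]
opening: 1.007
finger_force: 0.0
```

Call:
{"op": "arm_command", "data": {"series": [-25.92, -3.79, -2, 0, 0, 32, 0, -25.92, -3.79, -2, 0, 0, 32, 0, -25.92, -3.79, -2, 0, 0, 32, 0, -25.92, -3.79, -2, 0, 0, 32, 0, -25.92, -3.79, -2, 0, 0, 32, 0, -25.92, -3.79, -2, 0, 0, 32, 0, -25.92, -3.79, -2, 0, 0, 32, 0, -25.92, -3.79, -2, 0, 0, 32, 0, -25.92, -3.79, -2, 0, 0, 32, 0, -25.92, -3.79, -2, 0, 0, 32, 0]}}

```text
time: 1.82
eef_pos: [0.5537, 0.1923, 0.3594]
tcp_rot: [0.707, 0.708, -0.0, -0.001]
contact_force: [-0.6, 0.4, 0.6]
opening: 1.001
finger_force: 0.0
```

```bash
cat > w.py <<'E'
from h import *
import pickle
def snap(name):
    s=telemetry.get_state(); c=cam("wrist")
    M=np.eye(4); M[:3,:3]=R.from_quat(s["tcp_rot"]).as_matrix(); M[:3,3]=s["eef_pos"]
    M=M@c["T_tool_cam"]; pickle.dump((c,M),open(name+".pkl","wb"))
    cv2.imwrite(f"pics/{name}.png",cv2.convertScaleAbs(c["color"],alpha=1.5)); return s,c,M
E
python3 -c "
from w import *
s,c,M=snap('w1');print(s['time'],s['eef_pos'],s['tcp_rot'],c['K'][0])"; python3 g.py .473 -.36 .20 -17.5
```

```text
1.8167 [0.55370379 0.19232183 0.35944979] [ 7.06623606e-01  7.07588997e-01 -4.31630550e-04 -8.39453544e-04] [275.74093689   0.         317.07856763]
shift [-55.01, -8.15, 16.0] rotz 17.5 rows>= 14.0
```

View pics/w1.png

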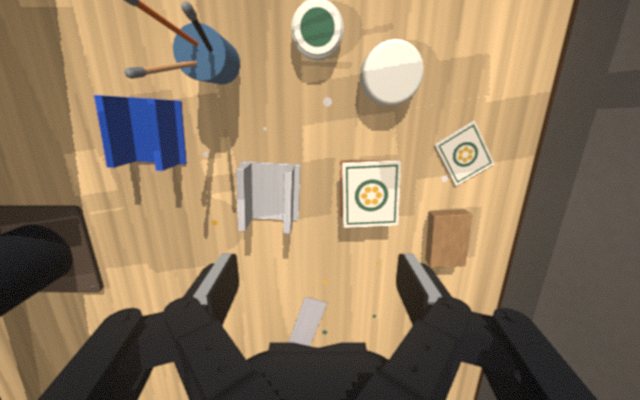

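The wrist view shows the stand's rails at columns 240–298 and rows 162–232. The tile is at columns 342–400 and rows 161–228, with a sliver of the rest showing at its upper left. The spatula's blade is at the bottom. Next I go to the spatula.

```bash
echo '[0.555,0.19,0.36,0]'>cmd.json; python3 g.py .515 -.09 .28 -9; python3 g.py .45 -.36 .22 -17.5
python3 - <<'E'
import cv2
a=cv2.imread("pics/w1.png")[150:245,225:410]
cv2.imwrite("pics/w1c.png",cv2.resize(a,None,fx=4.3,fy=4.3,interpolation=cv2.INTER_CUBIC))
E
```

```text
shift [-28.0, -4.0, 8.0] rotz 9.0 rows>= 8.0
shift [-27.68, -2.2, 6.0] rotz 8.5 rows>= 7.0
```

View pics/w1c.png

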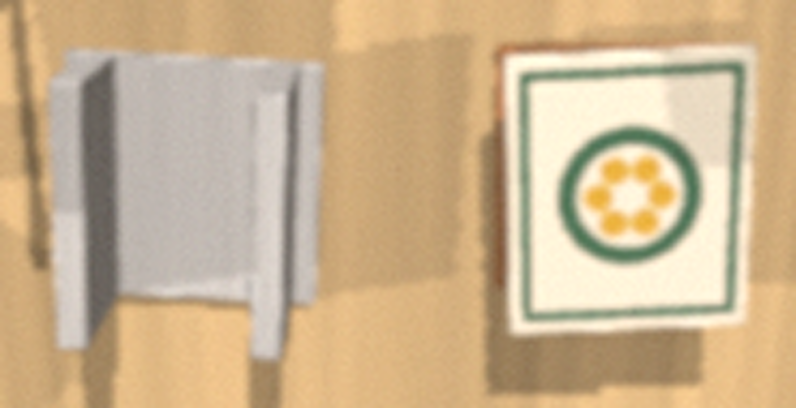

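The enlarged crop shows the stand's left rail top from (50–82,77) to (57–88,348) and its right rail top from (258–286,93) to (251–281,358). The tile's corners are (503,57), (756,47), (745,325) and (512,335). The rest's left plate edge runs from (500,45) to (498,288).

Call:
{"op": "arm_command", "data": {"series": [-28, -4, 8, 0, 0, 9, 0, -28, -4, 8, 0, 0, 9, 0, -28, -4, 8, 0, 0, 9, 0, -28, -4, 8, 0, 0, 9, 0, -28, -4, 8, 0, 0, 9, 0, -28, -4, 8, 0, 0, 9, 0, -28, -4, 8, 0, 0, 9, 0, -28, -4, 8, 0, 0, 9, 0, -28, -4, 8, 0, 0, 9, 0, -28, -4, 8, 0, 0, 9, 0]}}

```text
time: 2.7
eef_pos: [0.5146, -0.0881, 0.2805]
tcp_rot: [0.76, 0.65, 0.0, -0.0]
contact_force: [0.3, 0.6, 0.6]
opening: 1.0
finger_force: 0.0
```

Call:
{"op": "arm_command", "data": {"series": [-27.68, -2.2, 6, 0, 0, 8.5, 0, -27.68, -2.2, 6, 0, 0, 8.5, 0, -27.68, -2.2, 6, 0, 0, 8.5, 0, -27.68, -2.2, 6, 0, 0, 8.5, 0, -27.68, -2.2, 6, 0, 0, 8.5, 0, -27.68, -2.2, 6, 0, 0, 8.5, 0, -27.68, -2.2, 6, 0, 0, 8.5, 0, -27.68, -2.2, 6, 0, 0, 8.5, 0, -27.68, -2.2, 6, 0, 0, 8.5, 0, -27.68, -2.2, 6, 0, 0, 8.5, 0]}}

```text
time: 3.53
eef_pos: [0.4505, -0.3577, 0.2209]
tcp_rot: [0.806, 0.592, 0.0, 0.0]
contact_force: [-0.4, -0.6, 0.8]
opening: 0.997
finger_force: 0.0
```

Run:
```python
from w import *
s,c,M=snap('w2');print(s['time'],s['eef_pos'],s['tcp_rot'])
cv2.imwrite("pics/w2.png",cv2.resize(cv2.convertScaleAbs(c["color"],alpha=1.6)[:400,160:480],(640,800),interpolation=cv2.INTER_CUBIC)[:600])
c,M=pickle.load(open("w1.pkl","rb"))
F=lambda p:((p[0]+.5)/4.3-.5+225,(p[1]+.5)/4.3-.5+150)
def f(n,ps,z):
    t=np.array([ray(c,F(p),z,M)[:2] for p in ps]);print(n,t.round(4).tolist(),t.mean(0).round(4));return t
def yaw(d):return np.arctan2(-d[0],d[1])
t=f("stand",[(50,77),(286,93),(281,358),(57,348)],.065);print(yaw(t[0]-t[3]),yaw(t[1]-t[2]))
t=f("stand in",[(82,77),(258,93),(251,358),(88,348)],.065)
t=f("plate",[(65,50),(323,62),(315,303)],.005);print(yaw(t[1]-t[2]),(t[0]+t[2])/2)
t=f("tile",[(503,57),(756,47),(745,325),(512,335)],.036);print(yaw(t[0]-t[3]),yaw(t[1]-t[2]))
t=f("rest",[(500,45),(498,288)],.005);print(yaw(t[0]-t[1]))
t=f("rest",[(500,45),(498,288)],.03);print(yaw(t[0]-t[1]))
```

```text
3.5333 [ 0.45054896 -0.35773671  0.22090231] [8.05993138e-01 5.91924729e-01 3.73782391e-04 1.94131177e-04]
stand [[0.4231, 0.1827], [0.5113, 0.1768], [0.5063, 0.0675], [0.416, 0.0716]] [0.4642 0.1247]
-0.06417033535695767 -0.04518352774068011
stand in [[0.4351, 0.1827], [0.5007, 0.1768], [0.4942, 0.0675], [0.4285, 0.0717]] [0.4646 0.1247]
plate [[0.4126, 0.1818], [0.5216, 0.177], [0.5161, 0.0667]] [0.4834 0.1418]
-0.04963070364343414 [0.4643577  0.12423301]
tile [[0.595, 0.1853], [0.695, 0.1896], [0.7021, 0.07], [0.6026, 0.065]] [0.6487 0.1275]
0.0632997400288474 0.059447940734088704
rest [[0.5963, 0.1845], [0.5988, 0.0743]] [0.5976 0.1294]
0.022283093969279497
rest [[0.5942, 0.189], [0.5965, 0.0843]] [0.5953 0.1366]
0.022283093969278626
```

View pics/w2.png

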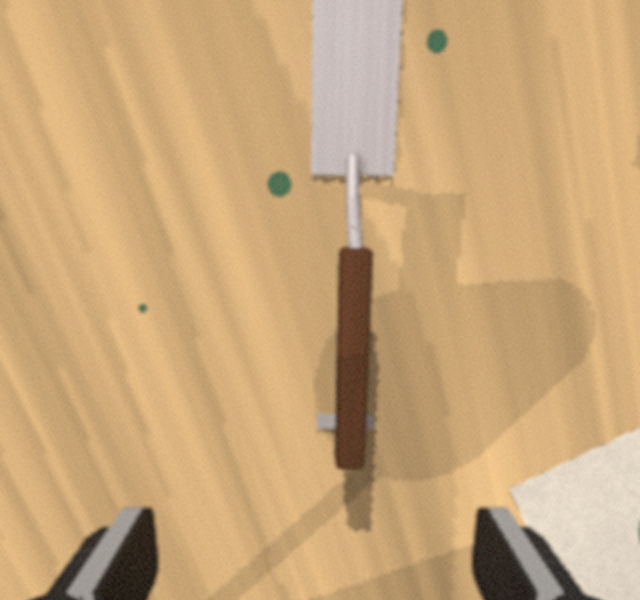

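The spatula's handle top runs from (355,249) to (350,467) in this 2× crop, and the rear edge of the blade from (312,175) to (393,178).

Run:
```python
from w import *
c,M=pickle.load(open("w2.pkl","rb"))
F=lambda p:((p[0]+.5)/2-.5+160,(p[1]+.5)/2-.5)
P=lambda p,z:ray(c,F(p),z,M)[:2]
a,b=P((355.5,249),.061),P((350,467),.061); d=a-b; L=np.linalg.norm(d); d/=L
print("handle",a,b,L,np.degrees(np.arctan2(-d[0],d[1])),"grip",b+.07*d,a-.06*d)
e=(P((312,175),.003)+P((393,178),.003))/2; print("blade rear",e,"grip",e-.1*d)
l=P((314,0),.003)-P((312,175),.003);r=P((403,0),.003)-P((393,178),.003)
print([np.degrees(np.arctan2(-v[0],v[1])) for v in(l,r)])
```

```text
handle [ 0.49063227 -0.3021484 ] [ 0.45252765 -0.42324907] 0.1269540665319031 -17.466310838116357 grip [ 0.4735378  -0.35647652] [ 0.47262357 -0.35938202]
blade rear [ 0.50376081 -0.26492407] grip [ 0.47374631 -0.36031343]
[np.float64(-18.105765927169013), np.float64(-18.2011752647259)]
```

```bash
python3 g.py .4733 -.359 .031 -17.6
```

```text
shift [0.79, 2.2, 18.9] rotz 0.1 rows>= 5.0
```

Call:
{"op": "arm_command", "data": {"series": [0.79, 2.2, 4, 0, 0, 0.1, 0, 0.79, 2.2, 8, 0, 0, 0.1, 0, 0.79, 2.2, 12, 0, 0, 0.1, 0, 0.79, 2.2, 15, 0, 0, 0.1, 0, 0.79, 2.2, 17, 0, 0, 0.1, 0, 0.79, 2.2, 18, 0, 0, 0.1, 0, 0.79, 2.2, 18.9, 0, 0, 0.1, 0, 0.79, 2.2, 18.9, 0, 0, 0.1, 0, 0.79, 2.2, 18.9, 0, 0, 0.1, 0, 0.79, 2.2, 18.9, 0, 0, 0.1, 0]}}

```text
time: 4.42
eef_pos: [0.4738, -0.3594, 0.0335]
tcp_rot: [0.807, 0.59, 0.0, 0.002]
contact_force: [0.7, -0.3, -0.2]
opening: 1.001
finger_force: 0.0
```

Call:
{"op": "arm_command", "data": {"series": [0, 0, 0, 0, 0, 0, 0.5, 0, 0, 0, 0, 0, 0, 0.7, 0, 0, 0, 0, 0, 0, 0.85, 0, 0, 0, 0, 0, 0, 1, 0, 0, 0, 0, 0, 0, 1, 0, 0, 0, 0, 0, 0, 1, 0, 0, 0, 0, 0, 0, 1, 0, 0, 0, 0, 0, 0, 1], "force": 110}}

```text
time: 5.08
eef_pos: [0.4726, -0.3588, 0.0317]
tcp_rot: [0.807, 0.59, 0.0, 0.0]
contact_force: [0.5, 0.1, 1.7]
opening: 0.19
finger_force: 107.4
```

```bash
python3 g.py .4733 -.359 .10 -17.6;python3 g.py .52 -.30 .12 -8; python3 -c "
from h import *
s=telemetry.get_state();print(s)"
```

```text
shift [0.0, -0.0, -6.9] rotz -0.0 rows>= 2.0
shift [7.04, 2.66, -2.0] rotz -9.6 rows>= 2.0
{'time': 5.0833, 'qpos': array([-8.20168180e-01,  3.49999125e-01,  1.89957118e+00,  3.87650521e-06,
        8.91377402e-01, -5.11836810e-01]), 'dq': array([ 1.25862050e-03, -3.76248494e-05, -5.34761759e-04, -7.32695750e-04,
       -9.66699740e-04,  3.57866095e-04]), 'joint_efforts': array([ 9.06590052e-03, -3.61034596e+01, -2.25475180e+01, -1.91564451e-02,
       -4.16717186e-03, -5.02842944e-02]), 'eef_pos': array([ 0.47262944, -0.35876726,  0.03167047]), 'tcp_rot': array([8.07301463e-01, 5.90139173e-01, 3.99080103e-05, 3.19997988e-04]), 'contact_force': array([0.47544105, 0.14189913, 1.67968355]), 'wrist_torque': array([-0.01789215,  0.00130824,  0.00849661]), 'finger_force': 107.40505814552307, 'opening': 0.19049640542942517}
```

```bash
echo '[0.4733,-0.359,0.031,-17.6]'>cmd.json; python3 g.py .4733 -.359 .10 -17.6;python3 g.py .6605 -.215 .10 1.7; python3 g.py .6605 -.215 .047 1.7
```

```text
shift [0.0, 0.0, -6.9] rotz -0.0 rows>= 2.0
shift [19.39, 13.49, 0.0] rotz -19.3 rows>= 6.0
shift [-0.0, -0.0, 5.3] rotz -0.0 rows>= 2.0
```

Call:
{"op": "arm_command", "data": {"series": [0, 0, -1, 0, 0, 0, 1, 0, 0, -2, 0, 0, 0, 1, 0, 0, -3, 0, 0, 0, 1, 0, 0, -4, 0, 0, 0, 1, 0, 0, -5, 0, 0, 0, 1, 0, 0, -6, 0, 0, 0, 1, 0, 0, -6.9, 0, 0, 0, 1, 0, 0, -6.9, 0, 0, 0, 1]}}

```text
time: 5.75
eef_pos: [0.4736, -0.3597, 0.1034]
tcp_rot: [0.807, 0.59, 0.0, 0.002]
contact_force: [0.4, 0.3, -1.1]
opening: 0.194
finger_force: 107.4
```

Call:
{"op": "arm_command", "data": {"series": [2, 1.4, 0, 0, 0, -2, 1, 4.4, 3, 0, 0, 0, -4.5, 1, 7, 5, 0, 0, 0, -7, 1, 10, 7, 0, 0, 0, -10, 1, 12.5, 8.7, 0, 0, 0, -12.5, 1, 15, 10.5, 0, 0, 0, -15, 1, 17.5, 12.2, 0, 0, 0, -17.5, 1, 19.39, 13.49, 0, 0, 0, -19.3, 1, 19.39, 13.49, 0, 0, 0, -19.3, 1, 19.39, 13.49, 0, 0, 0, -19.3, 1]}}

```text
time: 6.58
eef_pos: [0.6601, -0.2135, 0.0996]
tcp_rot: [0.696, 0.718, -0.0, -0.0]
contact_force: [-0.5, 0.2, -2.3]
opening: 0.187
finger_force: 107.7
```

Call:
{"op": "arm_command", "data": {"series": [0, 0, 1, 0, 0, 0, 1, 0, 0, 2, 0, 0, 0, 1, 0, 0, 3, 0, 0, 0, 1, 0, 0, 4, 0, 0, 0, 1, 0, 0, 5, 0, 0, 0, 1, 0, 0, 5.3, 0, 0, 0, 1, 0, 0, 5.3, 0, 0, 0, 1, 0, 0, 5.3, 0, 0, 0, 1]}}

```text
time: 7.25
eef_pos: [0.6597, -0.2148, 0.047]
tcp_rot: [0.697, 0.717, -0.0, -0.0]
contact_force: [-0.6, -0.7, -1.2]
opening: 0.191
finger_force: 107.7
```

Run:
```python
from w import *
s=telemetry.get_state();print(s['time'],s['eef_pos'],s['tcp_rot'])
t=cam("top");q=cam("scene");pickle.dump((t,q),open("p3.pkl","wb"))
u=cv2.convertScaleAbs(t["color"],alpha=1.7)[130:230,250:410]; v=cv2.convertScaleAbs(q["color"],alpha=1.7)[180:280,210:400]
im=np.zeros((600,800,3),np.uint8)
u=cv2.resize(u,None,fx=3,fy=3,interpolation=cv2.INTER_CUBIC);v=cv2.resize(v,None,fx=3,fy=3,interpolation=cv2.INTER_CUBIC)
im[:300,:480]=u; im[300:,:570]=v
cv2.imwrite("pics/p3.png",im)
# predicted blade outline
g=np.array([*s['eef_pos'][:2]]);y=np.arctan2(*(lambda m:(m[1,1],m[0,1]))(R.from_quat(s['tcp_rot']).as_matrix()));print(np.degrees(y))
d=np.array([-np.sin(y),np.cos(y)]);l=np.array([np.cos(y),np.sin(y)])
for z in(.0185,):
  P=[[*(g+a*d+b*l),z] for a in(.1,.25) for b in(-.025,.025)]
  print("top crop",((proj(t,P)-[250,130]+.5)*3).round(0).tolist(),"scn",((proj(q,P)-[210,180]+.5)*3+[0,300]).round(0).tolist())
```

```text
7.25 [ 0.65968173 -0.21476098  0.04702228] [ 6.96961991e-01  7.17108042e-01 -5.50652329e-05 -1.90406518e-04]
1.6324608388643815
top crop [[357.0, 124.0], [354.0, 72.0], [197.0, 129.0], [196.0, 76.0]] scn [[189.0, 478.0], [189.0, 524.0], [354.0, 468.0], [358.0, 514.0]]
```

View pics/p3.png

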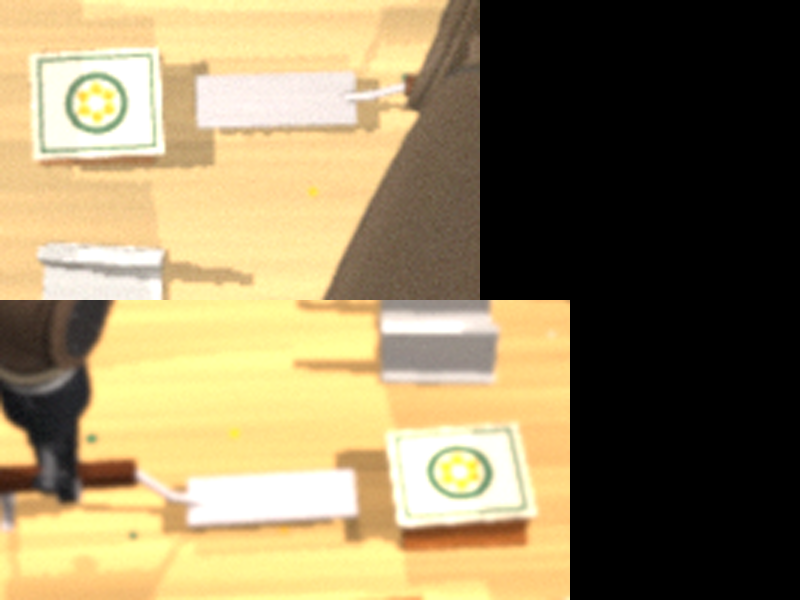

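The blade is level and its corners lie within a pixel or so of where I predicted: (196,76), (198,128), (355,72) and (357,120). I insert it now.

```bash
python3 g.py .656 -.0525 .047 1.7;python3 g.py .656 -.0525 .113 1.7
```

```text
shift [16.25, 0.03, 0.0] rotz -0.0 rows>= 4.0
shift [0.0, 0.0, -6.6] rotz -0.0 rows>= 2.0
```

Call:
{"op": "arm_command", "data": {"series": [1, 0, 0, 0, 0, 0, 1, 2.5, 0, 0, 0, 0, 0, 1, 4, 0, 0, 0, 0, 0, 1, 5.5, 0, 0, 0, 0, 0, 1, 7, 0, 0, 0, 0, 0, 1, 8, 0, 0, 0, 0, 0, 1, 8, 0, 0, 0, 0, 0, 1]}}

```text
time: 7.93
eef_pos: [0.6572, -0.1313, 0.0472]
tcp_rot: [0.696, 0.718, 0.0, -0.001]
contact_force: [-0.3, -0.1, -3.2]
opening: 0.19
finger_force: 107.7
```

Call:
{"op": "arm_command", "data": {"series": [1, 0.03, 0, 0, 0, 0, 1, 2.5, 0.03, 0, 0, 0, 0, 1, 4, 0.03, 0, 0, 0, 0, 1, 5.5, 0.03, 0, 0, 0, 0, 1, 7, 0.03, 0, 0, 0, 0, 1, 8.25, 0.03, 0, 0, 0, 0, 1, 8.25, 0.03, 0, 0, 0, 0, 1, 8.25, 0.03, 0, 0, 0, 0, 1]}}

```text
time: 8.6
eef_pos: [0.6554, -0.0512, 0.0473]
tcp_rot: [0.696, 0.718, -0.0, 0.0]
contact_force: [0.3, -1.0, -1.6]
opening: 0.191
finger_force: 107.7
```

Call:
{"op": "arm_command", "data": {"series": [0, 0, -0.5, 0, 0, 0, 1, 0, 0, -0.8, 0, 0, 0, 1, 0, 0, -1, 0, 0, 0, 1, 0, 0, -1.15, 0, 0, 0, 1, 0, 0, -1.3, 0, 0, 0, 1, 0, 0, -1.45, 0, 0, 0, 1, 0, 0, -1.6, 0, 0, 0, 1, 0, 0, -1.8, 0, 0, 0, 1, 0, 0, -2.0, 0, 0, 0, 1, 0, 0, -2.0, 0, 0, 0, 1]}}

```text
time: 9.43
eef_pos: [0.6557, -0.0522, 0.0678]
tcp_rot: [0.697, 0.717, 0.0, 0.0]
contact_force: [-0.1, 0.2, -2.1]
opening: 0.189
finger_force: 107.5
```

Call:
{"op": "arm_command", "data": {"series": [0, 0, -0.4, 0, 0, 0, 1, 0, 0, -0.9, 0, 0, 0, 1, 0, 0, -1.5, 0, 0, 0, 1, 0, 0, -2.1, 0, 0, 0, 1, 0, 0, -2.7, 0, 0, 0, 1, 0, 0, -3.3, 0, 0, 0, 1, 0, 0, -3.9, 0, 0, 0, 1, 0, 0, -4.3, 0, 0, 0, 1, 0, 0, -4.6, 0, 0, 0, 1, 0, 0, -4.6, 0, 0, 0, 1]}}

```text
time: 10.27
eef_pos: [0.6559, -0.0523, 0.1144]
tcp_rot: [0.697, 0.717, 0.0, 0.001]
contact_force: [-0.0, -1.0, -2.9]
opening: 0.19
finger_force: 107.5
```

Run:
```python
from w import *
s=telemetry.get_state();print(s['time'],s['eef_pos'],s['tcp_rot'],s['wrist_torque'])
t=cam("top");q=cam("scene");pickle.dump((t,q,s),open("p4.pkl","wb"))
u=cv2.convertScaleAbs(t["color"],alpha=1.7)[120:210,250:350]; v=cv2.convertScaleAbs(q["color"],alpha=1.7)[160:280,310:410]
im=np.zeros((480,800,3),np.uint8)
im[:360,:400]=cv2.resize(u,None,fx=4,fy=4,interpolation=cv2.INTER_CUBIC)
im[:,400:]=cv2.resize(v,None,fx=4,fy=4,interpolation=cv2.INTER_CUBIC)
cv2.imwrite("pics/p4.png",im)
```

```text
10.2667 [ 0.65592571 -0.05227606  0.11440687] [6.96890694e-01 7.17176896e-01 4.37376609e-04 6.85187332e-04] [-0.4158746  -0.00533545  0.04699461]
```

View pics/p4.png

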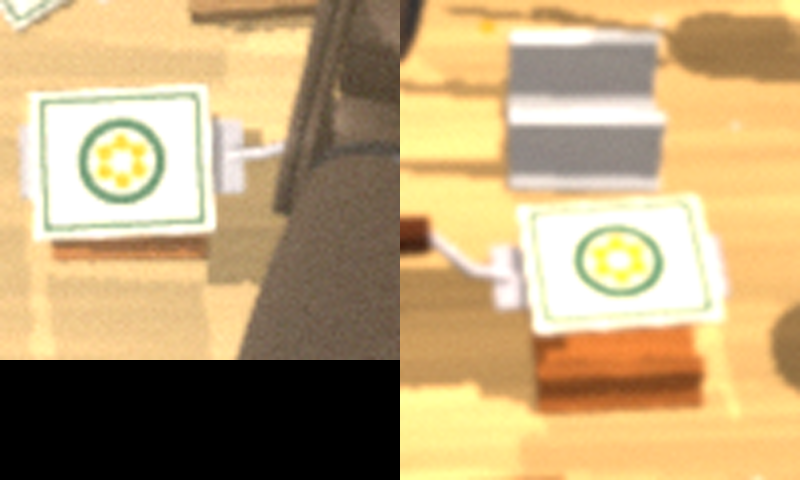

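The tile is up on the blade and level, with its corners in the top crop at (27,92), (207,85), (215,228) and (36,240).

Run:
```python
from w import *
t,q,s=pickle.load(open("p4.pkl","rb"))
A=lambda p:((p[0]+.5)/4-.5+250,(p[1]+.5)/4-.5+120); C=lambda p:((p[0]-400+.5)/4-.5+310,(p[1]+.5)/4-.5+160)
out=[]
for c,F,ps in((t,A,[(27,92),(207,85),(215,228),(36,240)]),(q,C,[(722,318),(536,332),(520,203),(697,195)])):
    P=np.array([ray(c,F(p),.0917)[:2] for p in ps]); d=(P[0]+P[3]-P[1]-P[2])/2
    print(P.round(4).tolist(),P.mean(0),"yaw",np.arctan2(-d[0],d[1]),np.linalg.norm(d)); out.append((P.mean(0),np.arctan2(-d[0],d[1])))
tc=(out[0][0]+out[1][0])/2; ty=(out[0][1]+out[1][1])/2
p0=np.array([.656,-.0525]);y0=np.radians(1.7)  # commanded
m=lambda a:np.array([[np.cos(a),-np.sin(a)],[np.sin(a),np.cos(a)]])
rel=m(-y0)@(tc-p0);print("rel",rel,"relyaw",ty-y0)
S=np.array([.4644,.1243])
for yy in(-2.75,-3.2,-3.6): print(yy,S-m(np.radians(yy))@rel)
```

```text
[[0.6951, 0.1918], [0.7, 0.0712], [0.6026, 0.0656], [0.5947, 0.1844]] [0.64810395 0.1282314 ] yaw 0.053435605551907656 0.11986408255861165
[[0.6971, 0.1893], [0.7028, 0.0717], [0.5993, 0.068], [0.5976, 0.1856]] [0.64920104 0.12865259] yaw 0.03134923453653087 0.11765631799460331
rel [-0.0019764   0.18108033] relyaw 0.012721822760315665
-2.75 [ 0.45768623 -0.05666662]
-3.2 [ 0.45626515 -0.0566083 ]
-3.6 [ 0.45500238 -0.0565471 ]
```

```bash
python3 g.py .556 -.0545 .113 -0.8;python3 g.py .4565 -.0566 .113 -3.2;python3 g.py .4565 -.0566 .067 -3.2
```

```text
shift [0.1, -10.0, 0.0] rotz 2.5 rows>= 3.0
shift [-0.35, -9.95, 0.0] rotz 2.4 rows>= 3.0
shift [0.0, 0.0, 4.6] rotz -0.0 rows>= 2.0
```

Call:
{"op": "arm_command", "data": {"series": [0, -0.3, 0, 0, 0, 0.1, 1, 0, -0.9, 0, 0, 0, 0.2, 1, 0, -1.8, 0, 0, 0, 0.5, 1, 0, -3, 0, 0, 0, 0.8, 1, 0.05, -4.4, 0, 0, 0, 1.1, 1, 0.05, -5.8, 0, 0, 0, 1.5, 1, 0.1, -7.2, 0, 0, 0, 1.8, 1, 0.1, -8.5, 0, 0, 0, 2.1, 1, 0.1, -9.4, 0, 0, 0, 2.3, 1, 0.1, -10, 0, 0, 0, 2.5, 1]}}

```text
time: 11.2
eef_pos: [0.5538, -0.0539, 0.113]
tcp_rot: [0.713, 0.702, -0.0, -0.0]
contact_force: [0.4, 0.1, -3.5]
opening: 0.189
finger_force: 107.5
```

Call:
{"op": "arm_command", "data": {"series": [0, -0.6, 0, 0, 0, 0.2, 1, -0.05, -1.5, 0, 0, 0, 0.4, 1, -0.1, -2.7, 0, 0, 0, 0.7, 1, -0.1, -4, 0, 0, 0, 1, 1, -0.2, -5.4, 0, 0, 0, 1.3, 1, -0.2, -6.8, 0, 0, 0, 1.6, 1, -0.3, -8.1, 0, 0, 0, 1.9, 1, -0.35, -9.1, 0, 0, 0, 2.2, 1, -0.35, -9.7, 0, 0, 0, 2.4, 1, -0.35, -9.95, 0, 0, 0, 2.4, 1]}}

```text
time: 12.03
eef_pos: [0.4552, -0.056, 0.1134]
tcp_rot: [0.727, 0.687, 0.0, 0.0]
contact_force: [-0.5, 0.1, -2.5]
opening: 0.192
finger_force: 107.5
```

Call:
{"op": "arm_command", "data": {"series": [0, 0, 0, 0, 0, 0, 1, 0, 0, 0, 0, 0, 0, 1, 0, 0, 0, 0, 0, 0, 1]}}

```text
time: 12.28
eef_pos: [0.4566, -0.0562, 0.1136]
tcp_rot: [0.727, 0.687, 0.0, 0.0]
contact_force: [0.2, -0.9, -3.7]
opening: 0.193
finger_force: 107.5
```

Run:
```python
from w import *
s=telemetry.get_state();print(s['time'],s['eef_pos'],s['tcp_rot'],s['wrist_torque'])
t=cam("top");q=cam("scene");pickle.dump((t,q,s),open("p5.pkl","wb"))
u=cv2.convertScaleAbs(t["color"],alpha=1.7)[190:270,240:340]; v=cv2.convertScaleAbs(q["color"],alpha=1.7)[130:230,310:410]
im=np.zeros((400,800,3),np.uint8)
im[:320,:400]=cv2.resize(u,None,fx=4,fy=4,interpolation=cv2.INTER_CUBIC)
im[:,400:]=cv2.resize(v,None,fx=4,fy=4,interpolation=cv2.INTER_CUBIC)
cv2.imwrite("pics/p5.png",im)
```

```text
12.2833 [ 0.45656917 -0.05624068  0.11362424] [7.26916331e-01 6.86725870e-01 2.61003376e-04 3.98676140e-04] [-0.33475993 -0.05586617  0.0016548 ]
```

View pics/p5.png

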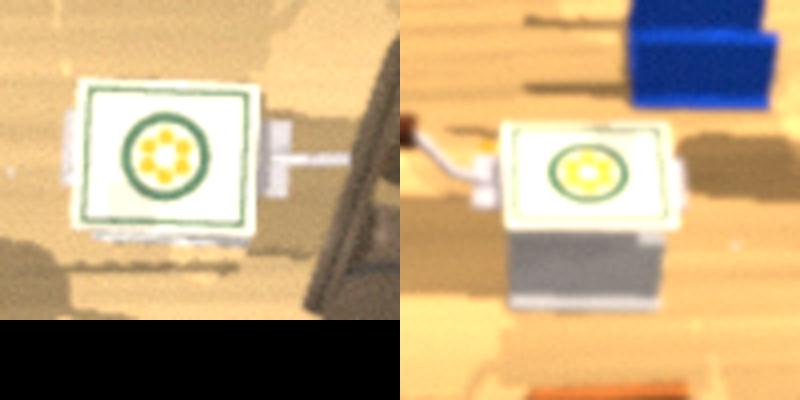

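The tile is level over the stand, with its corners in the top crop at (80,78), (262,87), (254,237) and (73,228). I check the centring before lowering.

Run:
```python
from w import *
t,q,s=pickle.load(open("p5.pkl","rb"))
A=lambda p:((p[0]+.5)/4-.5+240,(p[1]+.5)/4-.5+190); C=lambda p:((p[0]-400+.5)/4-.5+310,(p[1]+.5)/4-.5+130)
for c,F,ps in((t,A,[(80,78),(262,87),(254,237),(73,228)]),(q,C,[(682,228),(502,229),(500,122),(667,123)])):
    P=np.array([ray(c,F(p),.0909)[:2] for p in ps]); d=(P[0]+P[3]-P[1]-P[2])/2
    print(P.round(4).tolist(),P.mean(0),"yaw",np.arctan2(-d[0],d[1]),np.linalg.norm(d))
```

```text
[[0.5159, 0.1808], [0.5098, 0.0608], [0.4112, 0.0658], [0.4174, 0.1841]] [0.46359194 0.12286179] yaw -0.051654025044290584 0.11928962297438014
[[0.52, 0.1848], [0.5154, 0.0608], [0.4122, 0.0652], [0.4188, 0.1858]] [0.46659302 0.12415964] yaw -0.04567869584711155 0.12245401400558292
```

Call:
{"op": "arm_command", "data": {"series": [0, 0, 0.4, 0, 0, 0, 1, 0, 0, 0.8, 0, 0, 0, 1, 0, 0, 1.2, 0, 0, 0, 1, 0, 0, 1.2, 0, 0, 0, 1]}}

```text
time: 12.72
eef_pos: [0.455, -0.0558, 0.0999]
tcp_rot: [0.727, 0.687, -0.001, -0.001]
contact_force: [-0.5, 0.5, -3.2]
opening: 0.194
finger_force: 107.4
```

Call:
{"op": "arm_command", "data": {"series": [0, 0, 0.2, 0, 0, 0, 1, 0, 0, 0.4, 0, 0, 0, 1, 0, 0, 0.6, 0, 0, 0, 1, 0, 0, 0.8, 0, 0, 0, 1, 0, 0, 1.0, 0, 0, 0, 1, 0, 0, 1.3, 0, 0, 0, 1, 0, 0, 1.8, 0, 0, 0, 1, 0, 0, 2.4, 0, 0, 0, 1, 0, 0, 2.4, 0, 0, 0, 1, 0, 0, 2.4, 0, 0, 0, 1]}}

```text
time: 13.55
eef_pos: [0.4554, -0.0559, 0.0766]
tcp_rot: [0.727, 0.687, -0.0, -0.001]
contact_force: [-0.8, -0.2, -1.2]
opening: 0.19
finger_force: 107.6
```

```bash
echo '[0.4565,-0.0566,0.077,-3.2]'>cmd.json; python3 g.py .448 -.2062 .077 -3.2; python3 g.py .446 -.29 .0325 -3.2
```

```text
shift [-14.98, -0.01, 0.0] rotz -0.0 rows>= 4.0
shift [-8.38, 0.26, 4.45] rotz -0.0 rows>= 3.0
```

Call:
{"op": "arm_command", "data": {"series": [-0.6, 0, 0, 0, 0, 0, 1, -1.8, 0, 0, 0, 0, 0, 1, -3.4, 0, 0, 0, 0, 0, 1, -5, 0, 0, 0, 0, 0, 1, -7, 0, 0, 0, 0, 0, 1, -9, 0, 0, 0, 0, 0, 1, -11, 0, 0, 0, 0, 0, 1, -13, 0, 0, 0, 0, 0, 1, -15, 0, 0, 0, 0, 0, 1, -15, 0, 0, 0, 0, 0, 1]}}

```text
time: 14.38
eef_pos: [0.448, -0.2097, 0.0784]
tcp_rot: [0.728, 0.686, -0.0, 0.002]
contact_force: [0.3, -0.0, -2.9]
opening: 0.195
finger_force: 107.6
```

Call:
{"op": "arm_command", "data": {"series": [-2, 0, 0, 0, 0, 0, 1, -4, 0, 0, 0, 0, 0, 1, -6, 0, 0, 0, 0, 0, 1, -8, 0, 0, 0, 0, 0, 1, -9, 0, 0, 0, 0, 0, 1, -9, 0, 0, 0, 0, 0, 1, -9, 0, 0, 0, 0, 0, 1]}}

```text
time: 14.97
eef_pos: [0.4422, -0.2954, 0.0773]
tcp_rot: [0.727, 0.686, 0.0, -0.0]
contact_force: [1.1, 0.1, -2.1]
opening: 0.192
finger_force: 107.7
```

Run:
```python
from w import *
s=telemetry.get_state();print(s['time'],s['eef_pos'],s['tcp_rot'],s['contact_force'],s['wrist_torque'])
t=cam("top")
cv2.imwrite("pics/p6.png",cv2.resize(cv2.convertScaleAbs(t["color"],alpha=1.7)[190:290,240:440],None,fx=4,fy=4,interpolation=cv2.INTER_CUBIC))
```

```text
14.9667 [ 0.44216072 -0.29541866  0.07726333] [ 7.27208925e-01  6.86416055e-01  2.16455460e-04 -3.63163406e-04] [ 1.06657571  0.09232902 -2.0884896 ] [-0.07936594 -0.02956504 -0.01543904]
```

View pics/p6.png

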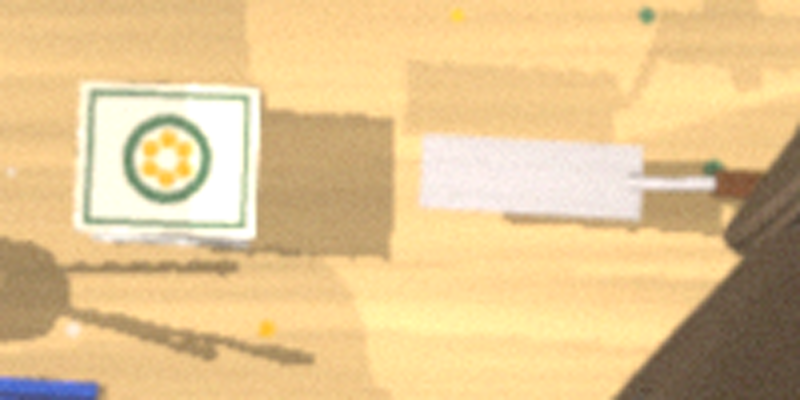

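The tile sits square on the stand, centred near (168,160), and the blade is drawn out at (420–640,135–220). Next I lower the spatula to the bench and release it.

Call:
{"op": "arm_command", "data": {"series": [0, 0, 1, 0, 0, 0, 1, 0, 0, 2, 0, 0, 0, 1, 0, 0, 3, 0, 0, 0, 1, 0, 0, 3.8, 0, 0, 0, 1, 0, 0, 4.2, 0, 0, 0, 1, 0, 0, 4.4, 0, 0, 0, 1, 0, 0, 4.5, 0, 0, 0, 1, 0, 0, 4.5, 0, 0, 0, 1, 0, 0, 4.5, 0, 0, 0, 1, 0, 0, 4.5, 0, 0, 0, 1]}}

```text
time: 15.85
eef_pos: [0.4426, -0.2961, 0.0328]
tcp_rot: [0.727, 0.687, 0.0, 0.001]
contact_force: [-0.5, -0.4, -1.9]
opening: 0.193
finger_force: 107.9
```

Call:
{"op": "arm_command", "data": {"series": [0, 0, 0.1, 0, 0, 0, 1, 0, 0, 0.1, 0, 0, 0, 0.75, 0, 0, 0.1, 0, 0, 0, 0.6, 0, 0, 0.1, 0, 0, 0, 0.3, 0, 0, 0.1, 0, 0, 0, 0, 0, 0, 0.1, 0, 0, 0, 0, 0, 0, 0.1, 0, 0, 0, 0, 0, 0, 0.1, 0, 0, 0, 0]}}

```text
time: 16.52
eef_pos: [0.4423, -0.2957, 0.0314]
tcp_rot: [0.727, 0.687, 0.0, 0.0]
contact_force: [-0.4, -0.4, -0.1]
opening: 1.003
finger_force: 0.0
```

Call:
{"op": "arm_command", "data": {"series": [0, 0, -1, 0, 0, 0, 0, 0, 0, -3, 0, 0, 0, 0, 0, 0, -6, 0, 0, 0, 0, 0, 0, -9, 0, 0, 0, 0, 0, 0, -13, 0, 0, 0, 0, 0, 0, -17, 0, 0, 0, 0, 0, 0, -19, 0, 0, 0, 0, 0, 0, -19, 0, 0, 0, 0, 0, 0, -19, 0, 0, 0, 0, 0, 0, -19, 0, 0, 0, 0]}}

```text
time: 17.35
eef_pos: [0.4417, -0.2952, 0.2206]
tcp_rot: [0.727, 0.687, -0.0, -0.001]
contact_force: [-0.1, 0.3, -0.1]
opening: 0.996
finger_force: 0.0
```

Run:
```python
from w import *
s=telemetry.get_state();print(s['time'],s['eef_pos'],s['opening'])
q=cam("scene")
cv2.imwrite("pics/p7.png",cv2.convertScaleAbs(q["color"],alpha=1.6))
```

```text
17.35 [ 0.44172886 -0.29515178  0.2205934 ] 0.9961266599043463
```

View pics/p7.png

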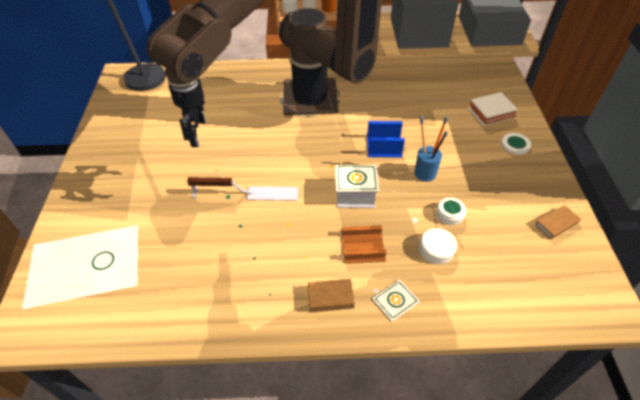

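The scene view shows the tile on the stand at (357,180). The spatula stands flat on the bench from (190,182) to (298,193), and nothing else has moved. I hand in.

```bash
python3 -c "
from plant import ctrl
print(ctrl.sign_off())"
```

```text
the job is handed in; nothing more can be done
None
```

I handed the job in at about 17 s of the 58 s allowed. The last pictures show the tile level and square on the drying stand, the spatula flat on the bench about 0.24 m from it, and the bystanders where they were. The hand-in returned no verdict.

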